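# Carry the weighed tomato to the mixing bowl on the level scale pan

## Task

The tomato on the kitchen scale has been weighed and belongs with the others in the blue mixing bowl beside the scale. Take the weighing pan by its handle, lift it straight up off the scale, then in the air turn it a quarter turn so that its pouring lip points towards the mixing bowl, and bring the lip over the bowl's mouth, keeping the pan level all the way so that the tomato stays in the middle, and without touching the tomato. Finish holding the pan there, still, level and low over the bowl (within a hand's breadth of its rim) but touching neither it nor anything else, ready to tip; do not tip the tomato in, do not let go, and leave everything else where it stands.

Things in the scene. Friction and masses are not known exactly. Their poses are not given: they have to be found in the camera images.
- scale: white digital kitchen scale, fixed, 180 x 160 x 31 mm. Origin on the worktop under the centre of its round steel platform; x from the display strip (facing the robot) to the back, y to its left side. Platform top 26 mm above the worktop; a steel rim 5 mm high on it (inner radius 43 mm) locates the pan's foot.
- weighing_pan: dished steel weighing pan, loose on the scale, 0.18 to 0.29 kg. Origin: centre of the underside of its round foot (radius 40 mm, 3 mm play in the scale's rim); z up. Dish radius 72 mm; inside 7.5 mm above the origin in the middle, rim at 32 mm (27 at the lip). Pouring lip on +x, handle on -x. At the start its x axis lies along the scale's (within 3 deg): the handle points to the robot.
- pan_grip (a point): grip point in the middle of the pan's black handle, 112 mm from the pan's centre (-x side), 26 mm above its underside. The handle runs level along the pan's x axis, 78 to 156 mm from the centre, 20 mm wide (pan's y), 15 mm high. Close the fingers across it from above; a firm grip (100 N) keeps the pan from sagging. Axes as the pan's.
- pan_lip (a point): tip of the pan's pouring lip, on the rim 90 mm from the pan's centre on the +x side, 26 mm above the pan's underside. Axes as the pan's.
- tomato: red tomato with a small green star of leaves, a ball of 40 mm diameter, about 35 g (varies), lying loose near the middle of the weighing pan. Origin at its centre; its axes turn as it rolls. It lies still by itself on a slope of up to about 5 degrees.
- mixing_bowl: blue ceramic bowl, loose, 156 mm across the rim, 76 mm high, on the worktop left or right of the scale: centre 190 to 215 mm from the scale's centre along its +y or -y, up to 25 mm off that axis. Origin: centre of its underside. Two more tomatoes lie in it, below the rim (they stay put).
- sugar_bowl: white round sugar bowl with a lid, 95 mm in diameter, 74 mm high, standing on the other side of the scale at a like distance. Origin at the centre of its underside. To be left alone.
- teaspoon: metal teaspoon lying on the worktop at the front right, 130 mm long, 26 mm wide, 11 mm high. Origin in the middle of its underside, long axis x. To be left alone.
- coffee_jar: glass storage jar with a steel lid and dark coffee capsules, 79 mm in diameter, 132 mm high, standing near the sink. Origin at the centre of its underside. To be left alone.

How it is judged:
By the outcome, as a careful person would: the job done as asked, in the order asked, and still so for the second after the job is handed in, while the arm keeps its last pose, push and grip.
It also fails if it takes over 42 s, if anything falls off the work surface, if the arm or the gripper's body presses on something with over 40 N, if the wrist force passes 120 N, or if a joint passes its speed limit or range.

## Robot

A 7-joint arm with a two-finger parallel gripper is mounted at the origin on a cart in front of the work surface, level with it; the furniture and walls round the work are solid. World frame = base frame: x ahead of the robot, y to its left, z up, the work surface at z = 0. Lengths are in mm, angles in rad, forces in N, time in s.
With the tool pointing down it reaches from about 400 to 875 mm from the base axis. Payload 6.5 kg.
Tool frame: the origin (TCP) lies at the very end of the fingers, on their centre line; the grasp point (between the pads) lies manip.tcp_to_grasp behind it (manip.tcp_to_grasp is the distance from the TCP to the grasp point, in mm); z points along the fingers, y is the line along which they close (so a half turn about z gives the same grasp; the last joint's range is limited). The gripper opens to 88 mm and grips with 3 to 60 N. Pads are 18 mm wide; open, the fingers measure 123 mm over their backs; the gripper's body (75 mm by 187 mm) begins 45 mm behind the grasp point.
Start: joints at [-1.294, 0.536, -0.004, 1.538, 0.003, 1.067, -0.071], TCP at [218.476, 612.175, 238.716] pointing down, gripper open.
Joint ranges: [-2.7, 2.7], [-0.37, 2.16], [-1.27, 1.26], [0.24, 2.4], [-1.31, 4.45], [0.19, 1.91], [-2.76, 2.76]. Speed limits (rad/s): [2.39, 2.39, 3.14, 3.14, 3.14, 3.14, 3.14].

## Interface

Orientations are given as a unit quaternion [w, x, y, z].
In Python, from workcell import manip, imaging gives the robot as it stands.
- The arm moves only by the tool step_arm, never from a script. Its argument "commands" is text: rows parted by semicolons, each of 6 numbers parted by spaces: the shift along the tool's x, y, z in mm, then the turn, a rotation vector about the tool's x, y, z in degrees. In form: x y z rx ry rz; .... A call has 1 to 12 rows; each row is the pose to reach, as a shift and turn from the pose commanded when the call began, along the tool's axes at that moment; what a row does not reach only later rows make up. A row lasts 1/8 s, in which the tool goes at most 62.5 mm and 10.7 degrees, less where a joint would pass 70% of its speed; a pose out of reach is approached as far as the arm can. A call with a gripper value outside its range is refused whole. "claw" is the opening, from 0 (shut) to 1 (fully open), set as the call begins (left out, the last holds). The fingers move at their own pace and stop on an object; "newtons" is the grip in N (left out, the last holds). Time passes only in rows, so rows that repeat a pose let the fingers close. It gives the time, the measured TCP pose, the force, the opening and the grip force at its end, in the units of the state.
- manip.get_state(): the state, without advancing time (a new reading comes with each control period).
- imaging.grab_frame(name): name is "scene" or "top"; returns a dict with "pixels" (400x640x3 uint8, red, green, blue), "z_map" (400x640 float32, mm along the optical axis (not along the pixel's ray), 0 where there is no reading), "intrinsics" (3x3 intrinsics, pixels), "k1" (the pictures are not rectified: a ray, as slopes to the right and down, at radius r is drawn at 1 + k1 r^2 times it, then the intrinsics apply), "origin" and "rotation" of the camera in the world. Camera axes: x right, y up, looking along -z (the intrinsics and any distortion apply to the point x, -y, -z); pixel columns grow to the right and rows downward; lengths in mm; the calibration is good to about 2 mm. A picture is of the moment at which its call begins.
- manip.job_done(): hands the job in; it is judged then, once.
The state is a dict: "t": time; "joints": joint angles; "qd": joint speeds; "tau": joint torques, N m; "ee_pos": TCP position; "ee_rot": TCP orientation; "force": force on the tool from outside, world axes, zero at the start; "torque": the same for the moment, N m; "grip_width": finger opening in mm; "grip_force": force on a finger pad.
Only numpy, scipy, OpenCV 4.12 (cv2) and the standard library are available. Lean on these libraries where they do the work, as an engineer would, in place of code of your own. Each camera call takes 0.05 s, during which the arm holds its last target. There are 200 camera calls.

## Working session

There is one attempt and no reset: what is moved stays moved. The work goes in short steps, Python scripts to look and compute and a tool call to move; the robot and the scene stay as the last step left them, time stands still between calls to the robot, and variables do not carry over. Pictures are saved under pics/ and viewed, at most 10 in all, crops included, and the job is handed in when it is done.

Besides the shell and the picture viewer there is one more tool, called after ">>>" as name(argument=value, ...), one argument or row to a line, values as JSON. step_arm: Moves the arm, as the interface text tells. Its arguments: {"type":"object","properties":{"commands":{"type":"string"},"claw":{"type":"number"},"newtons":{"type":"number"}},"required":["commands"]}

```bash
mkdir -p pics
cat > h.py <<'E'
import numpy as np, cv2
from workcell import manip, imaging
def grab(n,f=None):
    d=imaging.grab_frame(n)
    if f: cv2.imwrite('pics/'+f,d['pixels'][:,:,::-1])
    return d
def world(d):
    K=np.array(d['intrinsics']);h,w=d['z_map'].shape
    u,v=np.meshgrid(np.arange(w),np.arange(h))
    x=(u-K[0,2])/K[0,0];y=(v-K[1,2])/K[1,1]
    a,b=x.copy(),y.copy()
    for _ in range(15):
        s=1+d['k1']*(a*a+b*b);a=x/s;b=y/s
    z=d['z_map']; P=np.stack([a*z,-b*z,-z],-1)@np.array(d['rotation']).T+np.array(d['origin'])
    P[z==0]=np.nan
    return P
E
python3 - <<'E'
from h import *
print(manip.get_state(), manip.tcp_to_grasp)
for n in('scene','top'):
    d=grab(n,n+'0.png'); np.savez(n+'0.npz',**d); print(n,d['origin'],d['rotation'],d['intrinsics'],d['k1'])
E
```

```text
{'t': 0.0, 'joints': array([-1.29424164,  0.53714989, -0.0044378 ,  1.53886117,  0.00260724,
        1.06727409, -0.07120351]), 'qd': array([ 9.31611171e-04,  8.55977874e-04, -8.27745210e-04, -1.66098987e-03,
        7.70577158e-04,  7.21578667e-05,  1.40788320e-05]), 'tau': array([-2.95607460e-04, -5.70968235e+01,  9.91010293e-01, -2.51602882e+01,
       -5.61084319e-02,  1.78990059e-02,  1.64997396e-04]), 'ee_pos': array([218.26885691, 611.61615641, 237.85428165]), 'ee_rot': array([-7.89613534e-05,  1.70504535e-01,  9.85356531e-01, -8.39686314e-04]), 'force': array([-1.61227699, -0.13336287, -0.34762736]), 'torque': array([ 0.05047892, -0.01397484, -0.01697344]), 'grip_force': 0.0, 'grip_width': 88.09366378827312} 18.700000000000003
scene [ -79.44112566 -323.06500508  798.85271351] [ 0.7953281   0.33681298 -0.19341833 -0.46540261] [[442.07948157   0.         327.65814423]
 [  0.         442.07948157 195.30131401]
 [  0.           0.           1.        ]] -0.08510588212888429
top [ 433.42351935   33.29818052 1474.02238332] [ 0.7138063   0.04463684 -0.03243144 -0.6981664 ] [[507.14247398   0.         321.15227102]
 [  0.         507.14247398 204.01231828]
 [  0.           0.           1.        ]] -0.15926184646932653
```

View pics/scene0.png

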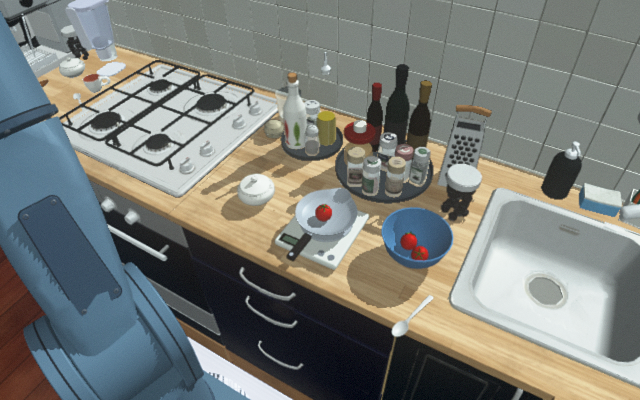

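View pics/top0.png

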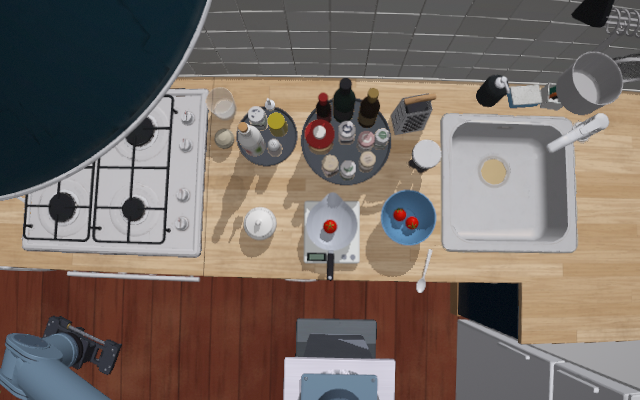

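The scene view shows the pan at about (325,213) with its handle near (300,246), the blue bowl at (417,238) and the sugar bowl at (256,190). In the top view the pan is at (330,228), its handle at (330,266), the bowl at (409,217) and the spoon at (425,270). The bowl is on the robot's right (-y).

```bash
sed -i 's/^def world/from scipy.spatial.transform import Rotation as R\ndef world/; s/np.array(d\[.rotation.\]).T/R.from_quat(np.array(d["rotation"])[[1,2,3,0]]).as_matrix().T/' h.py
cat > m.py <<'E'
from h import *
from scipy.optimize import least_squares
def fitc(P,r=None):
    f=lambda p:np.hypot(P[:,0]-p[0],P[:,1]-p[1])-p[2]
    s=least_squares(f,[*P[:,:2].mean(0),r or 70],loss='soft_l1',f_scale=2);return s.x.round(1)
for n in('scene','top'):
    d=dict(np.load(n+'0.npz'));W=world(d);I=d['pixels'].astype(int);r,g,b=I[...,0],I[...,1],I[...,2]
    X,Y,Z=W[...,0],W[...,1],W[...,2]
    tab=(r>g+25)&(g>b+15)&(X>450)&(X<800)&(abs(Y)<300)&(abs(Z)<15)
    print(n,'table z',np.nanmedian(Z[tab]))
    box=(X>380)&(X<800)&(Y>-350)&(Y<320)&(Z>-5)
    blue=box&(b>r+50)&(Y<0)
    P=W[blue];top=P[P[:,2]>np.percentile(P[:,2],98)-6]
    print('bowl rim z',top[:,2].mean(),fitc(top,78),len(top))
    red=box&(r>g+90)&(r>b+90)&(abs(Y-30)<110)&(X<690)
    P=W[red&(Z>30)]; print('red',len(P),P.mean(0),P.min(0),P.max(0))
    s=least_squares(lambda p:np.linalg.norm(P-p,axis=1)-20,P.mean(0)-[0,0,10],loss='soft_l1');print('tom sphere',s.x)
    dark=box&(I.max(-1)<60)&(Z>35)&(X<560)&(abs(Y-40)<90)
    P=W[dark];print('handle',len(P),np.median(P,0),P.min(0),P.max(0))
    if len(P)>5:
        q=P[:,:2]-P[:,:2].mean(0);v=np.linalg.svd(q)[2][0];print(' axis deg',np.degrees(np.arctan2(v[1],v[0]))%180)
    m=box&(I.max(-1)-I.min(-1)<40)&(I.max(-1)>90)&(Z>38)&(Z<66)&(X<720)&(abs(Y-40)<100)
    P=W[m];hi=P[(P[:,2]>52)];print('pan',len(P),'rim',len(hi),hi[:,2].mean(),fitc(hi,72),hi.min(0),hi.max(0))
    m=box&(I.min(-1)>150)&(Y>120)&(X<700)&(Z>20);P=W[m];print('sugar',P.min(0),P.max(0))
    m=box&(Y<-120)&(X<560)&(Z>3)&~blue&(Z<40);P=W[m];print('spoonish',len(P),P.min(0),P.max(0))
E
python3 m.py
```

```text
scene table z -0.13498266309409246
bowl rim z 74.95990430355043 [ 555.5 -180.3   74.8] 377
red 110 [522.19989885  28.61106104  65.95825534] [509.87409218  18.48961636  38.06279892] [567.40461887  49.40573763  74.91778976]
tom sphere [527.79361864  37.96803581  54.41034791]
handle 199 [416.35143925  29.72107965  58.53237745] [380.0001429   23.3248194   49.51192469] [450.16730051  41.48276928  63.2179065 ]
 axis deg 1.364530364107054
pan 1973 rim 579 55.77678479048572 [534.8  31.2  70.7] [381.34847464 -59.1633929   52.00222078] [695.76815586 105.29489309  65.74016306]
sugar [485.01657078 190.36495466  25.18665618] [575.04152822 279.44969013  76.403298  ]
spoonish 1305 [ 380.8288625  -349.85000969    3.00341228] [ 559.9719023  -121.71052222   39.99325586]
top table z -0.8232652607917998
bowl rim z 75.09616847097804 [ 555.  -182.4   74. ] 219
red 100 [526.23593017  34.21588927  67.55592931] [509.85383815  16.67296862  55.75294223] [543.87961649  50.39691205  81.64036952]
tom sphere [526.44699816  33.68167459  53.97344743]
handle 132 [418.20144577  31.44954606  58.43298199] [382.29815442  23.12996085  47.67252313] [448.9237613   39.64574951  65.37934997]
 axis deg 178.7911960975127
pan 1684 rim 456 55.62861596419793 [532.7  28.6  68.5] [382.07937185 -44.74135331  52.02465022] [703.27551116  98.23682848  65.58847585]
sugar [494.59740272 187.77142061  28.249499  ] [699.10836242 319.24667362 679.72794762]
spoonish 1048 [ 380.47995676 -349.9630467     3.01130051] [ 559.60702798 -120.6780296    39.96642728]
```

```bash
cat > o.py <<'E'
from h import *
from m import fitc
for n in('scene','top'):
    d=dict(np.load(n+'0.npz'));W=world(d);I=d['pixels'].astype(int);X,Y,Z=W[...,0],W[...,1],W[...,2]
    print(n,'max height per x band (y -60..130):')
    for x in range(380,780,40):
        m=(X>x)&(X<x+40)&(Y>-60)&(Y<130)&(Z<500); print(x,np.nanmax(Z[m],initial=-1).round(0),end='; ')
    m=(I.min(-1)>120)&(I.max(-1)-I.min(-1)<35)&(Z>18)&(Z<36)&(X>380)&(X<560)&(Y>-70)&(Y<130)
    P=W[m];print('\nscale',len(P),np.percentile(P,[1,50,99],0).round(1).tolist())
    m=(Z>100)&(Z<140)&(X>560)&(X<720)&(Y<-110)&(Y>-290);P=W[m];print('jar',len(P),P.size and np.percentile(P,[2,50,98],0).round(0).tolist())
    # handle, with slices
    m=(I.max(-1)<60)&(Z>50)&(Z<66)&(X>365)&(X<460)&(abs(Y-31)<14);P=W[m]
    print('handle x',P[:,0].min(),P[:,0].max(),'z',np.median(P[:,2]))
    for a in range(370,455,20):
        q=P[(P[:,0]>a)&(P[:,0]<a+20)];print('  ',a,len(q),q.size and ((q[:,1].min()+q[:,1].max())/2).round(1),q.size and q[:,1].min().round(1),q.size and q[:,1].max().round(1))
E
python3 o.py | sed -n '/max height/,$p'
python3 - <<'E'
from h import *
s=manip.get_state();T=R.from_quat(s['ee_rot'][[1,2,3,0]])
G=R.from_quat([0,1,0,0])
print((T.inv()*G).as_rotvec(degrees=True), T.inv().apply(np.array([421,30.5,150])-s['ee_pos']))
E
```

```text
scene max height per x band (y -60..130):
380 62.0; 420 63.0; 460 59.0; 500 77.0; 540 66.0; 580 59.0; 620 57.0; 660 119.0; 700 123.0; 740 143.0; 
scale 1507 [[424.6, -47.4, 18.3], [468.1, -3.2, 22.1], [556.2, 107.9, 35.4]]
jar 472 [[686.0, -259.0, 114.0], [700.0, -223.0, 131.0], [719.0, -186.0, 134.0]]
handle x 375.939020098534 450.16730051024683 z 58.40611400948751
   370 35 32.2 24.7 39.7
   390 57 32.5 24.1 40.9
   410 63 32.6 23.7 41.5
   430 57 31.6 23.3 39.9
   450 1 25.8 25.8 25.8
top max height per x band (y -60..130):
380 65.0; 420 65.0; 460 61.0; 500 82.0; 540 70.0; 580 66.0; 620 57.0; 660 121.0; 700 123.0; 740 147.0; 
scale 936 [[426.0, -51.0, 18.3], [467.5, 8.2, 23.0], [557.5, 107.2, 35.8]]
jar 318 [[686.0, -257.0, 119.0], [705.0, -222.0, 131.0], [720.0, -188.0, 137.0]]
handle x 376.6532766182283 448.9237613039571 z 58.43749727870204
   370 10 31.7 24.6 38.7
   390 44 32.0 24.9 39.2
   410 44 32.5 25.3 39.6
   430 37 30.2 23.1 37.3
   450 0 0 0 0
[-8.93620895e-02 -6.78016742e-03 -1.96355227e+01] [-386.17911437 -479.11794129   88.72382375]
```

>>> step_arm(
  commands="-15 -19 4 0 0 -1; -46 -57 11 0 0 -2.4; -85 -105 19 0 0 -4.3; -124 -153 28 0 0 -6.3; -162 -201 37 0 0 -8.2; -201 -249 46 0 0 -10.2; -239 -296 55 0 0 -12.2; -278 -344 63 0 0 -14.1; -317 -392 72 0 0 -16.1; -351 -435 80 0 0 -17.9; -374 -464 85 0 0 -19; -386 -478 88 0 0 -19.6",
  claw=1,
  newtons=60,
)

```text
t: 1.6
ee_pos: [421.4, 29.9, 150.4]
ee_rot: [-0.0, 0.002, 1.0, -0.0]
force: [-0.3, 0.9, 1.1]
grip_width: 88.2
grip_force: 0.0
```

Run:
```python
from h import *
for n in('scene','top'):
    d=grab(n,n+'1.png'); np.savez(n+'1.npz',**d)
s=manip.get_state();T=R.from_quat(s['ee_rot'][[1,2,3,0]])
print(s['t'],s['joints'].round(3),s['ee_pos'],s['ee_rot'],s['force']);print((T.inv()*R.from_quat([0,1,0,0])).as_rotvec(degrees=True), T.inv().apply(np.array([420.5,31.7,35])-s['ee_pos']))
```

```text
1.7 [-0.307  0.296  0.149  2.193 -0.07   0.657  1.457] [421.49788096  30.2696075  150.39709813] [-2.55331747e-04  2.20246640e-03  9.99997451e-01 -4.26351328e-04] [-0.10519087  0.42624667  0.31064161]
[-0.0488563  -0.02925889 -0.25238427] [  0.94546001   1.52451168 115.3963345 ]
```

View pics/scene1.png

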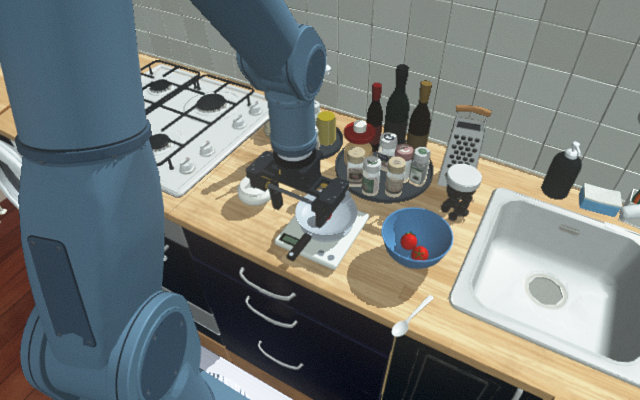

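The gripper is above the handle, with the fingertips at about (278,200) and (330,215), and the joints have ample range. Next I descend and close.

>>> step_arm(
  commands="0 0 6 0 0 -0.1; 1 1 18 0 0 -0.2; 1 1.5 34 0 0 -0.2; 1 1.5 50 0 0 -0.2; 1 1.5 66 0 0 -0.2; 1 1.5 80 0 0 -0.2; 1 1.5 92 0 0 -0.2; 1 1.5 102 0 0 -0.2; 1 1.5 109 0 0 -0.2; 1 1.5 113 0 0 -0.2; 1 1.5 115 0 0 -0.2; 1 1.5 115 0 0 -0.2",
)

```text
t: 3.2
ee_pos: [420.5, 33.7, 35.8]
ee_rot: [0.0, -0.001, 1.0, 0.0]
force: [-0.0, 0.3, 0.1]
grip_width: 88.1
grip_force: 0.0
```

Run:
```python
from h import *
d=grab('top','top2.png');s=grab('scene'); 
a=cv2.resize(d['pixels'][180:300,260:400],None,fx=4,fy=4)
b=cv2.resize(s['pixels'][140:290,240:400],None,fx=480/150,fy=480/150)
b=b[:480,:]
cv2.imwrite('pics/c2.png',cv2.resize(np.hstack([a,b])[:,:,::-1],None,fx=.7,fy=.7))
s=manip.get_state();print(s['t'],s['ee_pos'],s['ee_rot'],s['force'],s['grip_width'])
```

```text
3.3 [420.54083197  33.76911883  35.92464451] [ 2.27695447e-04 -1.41037918e-03  9.99998979e-01  3.63444140e-05] [0.10812757 0.60981307 0.41185389] 88.30765032580845
```

View pics/c2.png

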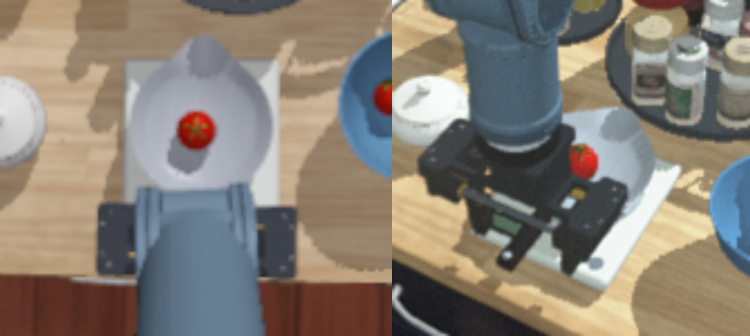

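The fingers straddle the handle with the pan undisturbed and the tomato in the dish at about (197,130) in the left crop. I shift 2 mm sideways and close, gently first.

>>> step_arm(
  commands="0 -1 0 0 0 0; 0 -2 0 0 0 0; 0 -2 0 0 0 0",
)

```text
t: 3.68
ee_pos: [420.4, 31.6, 35.8]
ee_rot: [0.0, -0.001, 1.0, -0.0]
force: [-0.1, -0.0, 0.3]
grip_width: 88.3
grip_force: 0.0
```

>>> step_arm(
  commands="0 0 0 0 0 0; 0 0 0 0 0 0; 0 0 0 0 0 0; 0 0 0 0 0 0; 0 0 0 0 0 0; 0 0 0 0 0 0; 0 0 0 0 0 0; 0 0 0 0 0 0",
  claw=0,
  newtons=10,
)

```text
t: 4.68
ee_pos: [420.4, 31.8, 35.7]
ee_rot: [-0.0, -0.001, 1.0, 0.0]
force: [-0.1, 0.5, -0.6]
grip_width: 20.0
grip_force: 10.0
```

>>> step_arm(
  commands="0 0 0 0 0 0; 0 0 0 0 0 0; 0 0 0 0 0 0; 0 0 0 0 0 0",
  claw=0,
  newtons=60,
)

```text
t: 5.18
ee_pos: [420.3, 31.8, 35.7]
ee_rot: [-0.0, -0.001, 1.0, -0.0]
force: [-0.9, 0.6, 0.1]
grip_width: 19.2
grip_force: 60.0
```

Run:
```python
from h import *
s=manip.get_state();print(s['t'],s['ee_pos'],s['ee_rot'],s['force'],s['torque'],s['grip_width'],s['grip_force'])
```

```text
5.175 [420.34940112  31.75161853  35.71250486] [-2.43459063e-05 -1.40622869e-03  9.99999011e-01 -9.48482681e-07] [-0.93508963  0.60967857  0.09724714] [0.05963259 0.04956336 0.00148298] 19.176081556103576 59.99514486640692
```

>>> step_arm(
  commands="0 0 -0.5 0 0 0; 0 0 -1.5 0 0 0; 0 0 -3 0 0 0; 0 0 -5 0 0 0; 0 0 -8 0 0 0; 0 0 -11 0 0 0; 0 0 -14 0 0 0; 0 0 -17 0 0 0; 0 0 -19 0 0 0; 0 0 -20 0 0 0",
)

```text
t: 6.42
ee_pos: [420.4, 31.8, 55.9]
ee_rot: [0.0, -0.001, 1.0, 0.0]
force: [0.4, 1.0, -2.1]
grip_width: 19.5
grip_force: 60.0
```

```bash
cat > t.py <<'E'
from h import *
from scipy.optimize import least_squares
# plane fit of pan rim: find grey pixels in pan; fit sphere-ish dish. args: cx cy zmin zmax
import sys
cx,cy,z0,ux,uy=map(float,sys.argv[1:6])   # pan centre guess, underside z, lip direction
st=manip.get_state();print(round(st['t'],2),st['ee_pos'].round(1),st['ee_rot'].round(4),st['force'].round(1),st['torque'].round(2),st['grip_width'].round(1))
for n in('scene','top'):
    d=grab(n,sys.argv[6]+n+'.png');W=world(d);I=d['pixels'].astype(int)
    r=np.hypot(W[...,0]-cx,W[...,1]-cy)
    grey=(I.max(-1)-I.min(-1)<45)&(I.max(-1)>80)&(abs(W[...,2]-z0-20)<35)
    P=W[grey&(r<66)&(W[...,2]>z0+3)]
    # dish as a paraboloid z=a+bx+cy+k r^2 about its axis; inside surface
    x,y=P[:,0]-cx,P[:,1]-cy;q=x*ux+y*uy;p=-x*uy+y*ux
    # circle of rim = fitted separately
    Q=W[grey&(r>58)&(r<80)&(W[...,2]>z0+26)]
    f=least_squares(lambda a:np.hypot(Q[:,0]-a[0],Q[:,1]-a[1])-a[2],[cx,cy,71],loss='soft_l1',f_scale=1.5).x
    A=np.c_[np.ones(len(Q)),(Q[:,0]-cx)*ux+(Q[:,1]-cy)*uy,-(Q[:,0]-cx)*uy+(Q[:,1]-cy)*ux]
    s=least_squares(lambda a:A@a-Q[:,2],[z0+32,0,0],loss='soft_l1',f_scale=1).x
    red=(I[...,0]-I[...,1:].max(-1)>90)&(r<60)&(W[...,2]>z0);T=W[red]
    t=least_squares(lambda a:np.linalg.norm(T-a,axis=1)-20,T.mean(0)-[0,0,10],loss='soft_l1').x if len(T)>8 else T
    print(n,len(Q),'rimfit',f.round(1),'z',s[0].round(1),'slope deg lip,left',np.degrees(np.arctan(s[1:])).round(2),'tom',t.round(1),'rim z pct',np.percentile(Q[:,2],[5,50,95]).round(1))
E
python3 - <<'E'
print("baseline on saved frames:")
E
cp t.py tb.py; sed -i "s/d=grab(n,sys.argv\[6\]+n+'.png')/d=dict(np.load(n+'0.npz'))/" tb.py; python3 tb.py 532 31 26 1 0 x; python3 t.py 532 31 46 1 0 l20
```

```text
baseline on saved frames:Traceback (most recent call last):
  File "tb.py", line 6, in <module>
    st=manip.get_state();print(round(st['t'],2),st['ee_pos'].round(1),st['ee_rot'].round(4),st['force'].round(1),st['torque'].round(2),st['grip_width'].round(1))
                                                                                                                                       ^^^^^^^^^^^^^^^^^^^^^^
AttributeError: 'float' object has no attribute 'round'
Traceback (most recent call last):
  File "t.py", line 6, in <module>
    st=manip.get_state();print(round(st['t'],2),st['ee_pos'].round(1),st['ee_rot'].round(4),st['force'].round(1),st['torque'].round(2),st['grip_width'].round(1))
                                                                                                                                       ^^^^^^^^^^^^^^^^^^^^^^
AttributeError: 'float' object has no attribute 'round'
```

```bash
sed -i "s/st\['grip_width'\].round(1)/st['grip_width']/" t.py tb.py; python3 tb.py 532 31 26 1 0 x; python3 t.py 532 31 46 1 0 l20
```

```text
6.42 [420.4  31.8  55.9] [ 1.0e-04 -1.4e-03  1.0e+00  0.0e+00] [ 0.4  1.  -2.1] [ 0.07  0.21 -0.01] 19.484504909228367
scene 453 rimfit [533.   32.1  69.3] z 55.2 slope deg lip,left [-0.52 -0.18] tom [527.8  38.   54.4] rim z pct [52.3 55.1 58.4]
top 397 rimfit [532.6  28.7  68.1] z 55.3 slope deg lip,left [-0.17 -0.07] tom [526.4  33.7  54. ] rim z pct [52.3 55.4 59.7]
6.42 [420.4  31.8  55.9] [ 1.0e-04 -1.4e-03  1.0e+00  0.0e+00] [ 0.4  1.  -2.1] [ 0.07  0.21 -0.01] 19.484504909228367
scene 94 rimfit [533.8  32.1  70. ] z 74.7 slope deg lip,left [-1.19 -0.16] tom [528.2  37.9  72.3] rim z pct [72.1 73.9 76.5]
top 239 rimfit [534.   28.6  68.1] z 74.5 slope deg lip,left [-0.34 -0.21] tom [526.6  33.5  71.4] rim z pct [72.2 74.3 79.9]
```

View pics/l20scene.png

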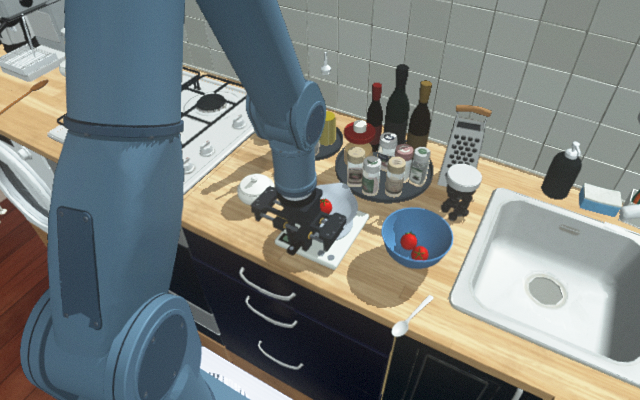

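Lifted cleanly, with the tomato still in the middle and perhaps a slight sag. I lift on and then measure tilt against the starting dish surface.

>>> step_arm(
  commands="0 0 -1 0 0 0; 0 0 -4 0 0 0; 0 0 -9 0 0 0; 0 0 -15 0 0 0; 0 0 -22 0 0 0; 0 0 -30 0 0 0; 0 0 -38 0 0 0; 0 0 -46 0 0 0; 0 0 -53 0 0 0; 0 0 -57 0 0 0; 0 0 -59 0 0 0; 0 0 -60 0 0 0",
)

```text
t: 8.02
ee_pos: [420.3, 31.7, 115.7]
ee_rot: [-0.0, -0.001, 1.0, -0.0]
force: [0.8, -0.6, -2.6]
grip_width: 19.1
grip_force: 60.0
```

```bash
cat > s.py <<'E'
from h import *
import sys
from scipy.interpolate import griddata
dx,dy,dz=map(float,sys.argv[1:4])
def pts(d,c,z0):
    W=world(d);I=d['pixels'].astype(int);r=np.hypot(W[...,0]-c[0],W[...,1]-c[1])
    g=(I.max(-1)-I.min(-1)<45)&(I.max(-1)>70)&(abs(W[...,2]-z0-18)<22)&(r<64)
    return W[g]
st=manip.get_state();print(round(st['t'],2),st['ee_pos'].round(1),st['ee_rot'].round(4),st['force'].round(1),st['torque'].round(2),st['grip_width'])
c=np.array([532.5,31.])
for n in('scene','top'):
    d=grab(n,sys.argv[4]+n+'.png');B=pts(dict(np.load(n+'0.npz')),c,26)
    P=pts(d,c+[dx,dy],26+dz)-[dx,dy,dz]
    zb=griddata(B[:,:2],B[:,2],P[:,:2]);ok=~np.isnan(zb);P=P[ok];e=P[:,2]-zb[ok]
    A=np.c_[np.ones(len(P)),P[:,0]-c[0],P[:,1]-c[1]];k=np.ones(len(P),bool)
    for _ in range(6):
        a=np.linalg.lstsq(A[k],e[k],rcond=None)[0];res=e-A@a;k=abs(res)<max(1.5,2*np.median(abs(res)))
    print(n,k.sum(),len(P),'dz',a[0].round(2),'tilt deg x,y',np.degrees(a[1:]).round(2),'sd',res[k].std().round(2))
E
python3 s.py 0 0 80.3 l80; python3 t.py 532 31 105 1 0 l80b
```

```text
8.03 [420.3  31.7 115.7] [-1.0e-04 -1.4e-03  1.0e+00 -0.0e+00] [ 0.8 -0.6 -2.6] [0.04 0.19 0.04] 19.142160568548697
scene 449 546 dz -2.7 tilt deg x,y [-1.32 -0.42] sd 1.35
top 1306 1594 dz -2.51 tilt deg x,y [-1.1  -0.37] sd 2.48
8.12 [420.3  31.7 115.7] [-1.0e-04 -1.4e-03  1.0e+00 -0.0e+00] [-0.   0.3 -2. ] [ 0.08  0.18 -0.01] 19.31026068010859
scene 131 rimfit [534.1  33.3  70.1] z 133.6 slope deg lip,left [-0.98 -0.2 ] tom [528.3  38.  132.3] rim z pct [131.2 132.8 135.7]
top 275 rimfit [533.8  29.1  68.1] z 133.7 slope deg lip,left [-0.3  -0.08] tom [526.8  33.6 131.6] rim z pct [131.2 133.6 138.2]
```

View pics/l80scene.png

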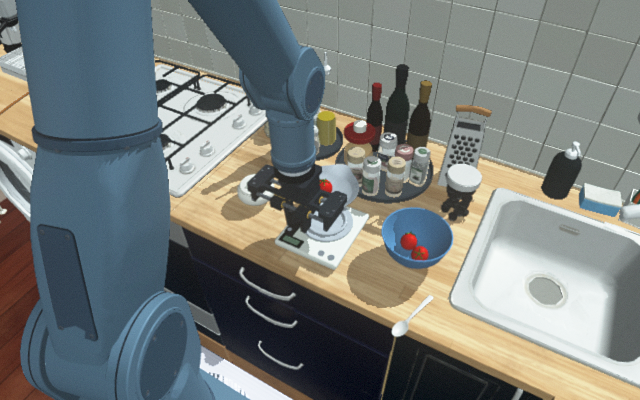

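The pan hangs clear, with the foot at about (328,222) above the scale. It sags about 1.2° lip-down and holds steady, so I level it with the wrist, then compute the turn about the pan's centre.

>>> step_arm(
  commands="0 0 0 0 -0.2 0; 0 0 0 0 -0.5 0; 0 0 0 0 -0.8 0; 0 0 0 0 -1.1 0; 0 0 0 0 -1.2 0; 0 0 0 0 -1.2 0",
)

```text
t: 8.98
ee_pos: [420.4, 31.8, 115.7]
ee_rot: [0.011, -0.001, 1.0, 0.0]
force: [-0.1, -0.3, -1.8]
grip_width: 19.0
grip_force: 60.0
```

```bash
python3 s.py 0 0 80.3 l81
cat > plan.py <<'E'
from h import *
T0=R.from_quat([0,1,0,0]);N=36
def pose(f):
    o=R.from_euler('z',-f,degrees=True)*R.from_euler('y',-1.2,degrees=True)*T0
    a=np.radians(f);return np.array([-112*np.cos(a),112*np.sin(a),0]),o
u=np.arange(N+1)/N; ph=90*(10*u**3-15*u**4+6*u**5)
for k in range(0,N,12):
    p0,o0=pose(ph[k]);out=[]
    for j in range(k+1,k+13):
        p,o=pose(ph[j]);s=o0.inv().apply(p-p0);r=(o0.inv()*o).as_rotvec(degrees=True)
        out.append(' '.join(f'{v:.1f}' for v in s)+' '+' '.join(f'{v:.2f}' for v in r))
    print('; '.join(out));print()
E
python3 plan.py
```

```text
8.97 [420.4  31.8 115.7] [ 0.0105 -0.0014  0.9999  0.    ] [-0.1 -0.3 -1.8] [0.01 0.3  0.01] 19.041236803748586
scene 479 586 dz -0.49 tilt deg x,y [ 0.52 -0.44] sd 1.34
top 1345 1606 dz -0.12 tilt deg x,y [0.18 0.03] sd 2.54
-0.0 0.0 0.0 0.00 0.00 0.02; -0.0 0.3 0.0 0.00 0.00 0.14; -0.0 0.9 0.0 0.01 0.00 0.46; -0.0 2.0 0.0 0.02 -0.00 1.04; -0.1 3.8 0.0 0.04 0.00 1.94; -0.2 6.2 0.0 0.07 0.00 3.19; -0.4 9.4 0.0 0.10 0.00 4.84; -0.8 13.4 0.0 0.14 0.00 6.88; -1.5 18.1 0.0 0.20 0.00 9.31; -2.5 23.6 0.1 0.25 0.00 12.14; -4.0 29.6 0.1 0.32 0.00 15.34; -6.0 36.3 0.1 0.40 0.00 18.88

-0.3 7.5 0.0 0.08 -0.00 3.85; -1.1 15.5 0.0 0.17 0.00 7.97; -2.6 23.9 0.1 0.26 0.00 12.30; -4.8 32.4 0.1 0.35 0.00 16.81; -7.7 40.9 0.2 0.45 0.00 21.43; -11.4 49.3 0.2 0.55 0.00 26.11; -15.8 57.3 0.3 0.64 0.00 30.78; -20.7 64.9 0.4 0.74 0.00 35.40; -26.1 71.9 0.5 0.84 0.00 39.91; -31.8 78.2 0.7 0.93 -0.00 44.24; -37.6 83.7 0.8 1.01 0.00 48.36; -43.4 88.5 0.9 1.09 0.00 52.21

-0.2 6.9 0.0 0.07 0.00 3.54; -0.8 13.2 0.0 0.14 -0.00 6.74; -1.6 18.6 0.0 0.20 0.00 9.57; -2.5 23.3 0.1 0.25 -0.00 12.01; -3.4 27.2 0.1 0.29 -0.00 14.05; -4.2 30.3 0.1 0.33 0.00 15.69; -4.9 32.7 0.1 0.36 0.00 16.95; -5.4 34.3 0.1 0.37 -0.00 17.85; -5.7 35.4 0.1 0.39 0.00 18.43; -5.9 36.0 0.1 0.39 -0.00 18.74; -6.0 36.2 0.1 0.40 0.00 18.87; -6.0 36.3 0.1 0.40 -0.00 18.88
```

The pan is level to about 0.3°. Next the quarter turn, in three calls.

>>> step_arm(
  commands="0 0 0 0 0 0; 0 0.3 0 0 0 0.14; 0 0.9 0 0.01 0 0.46; 0 2 0 0.02 0 1.04; -0.1 3.8 0 0.04 0 1.94; -0.2 6.2 0 0.07 0 3.2; -0.4 9.4 0 0.1 0 4.84; -0.8 13.4 0 0.14 0 6.88; -1.5 18.1 0 0.2 0 9.3; -2.5 23.6 0.1 0.25 0 12.1; -4 29.6 0.1 0.32 0 15.3; -6 36.3 0.1 0.4 0 18.9",
)

```text
t: 10.58
ee_pos: [426.3, 68.5, 115.8]
ee_rot: [0.01, 0.164, 0.986, -0.002]
force: [-0.4, 0.4, -2.2]
grip_width: 19.3
grip_force: 60.0
```

>>> step_arm(
  commands="-0.3 7.5 0 0.08 0 3.85; -1.1 15.5 0 0.17 0 8; -2.6 23.9 0.1 0.26 0 12.3; -4.8 32.4 0.1 0.35 0 16.8; -7.7 40.9 0.2 0.45 0 21.4; -11.4 49.3 0.2 0.55 0 26.1; -15.8 57.3 0.3 0.64 0 30.8; -20.7 64.9 0.4 0.74 0 35.4; -26.1 71.9 0.5 0.84 0 39.9; -31.8 78.2 0.7 0.93 0 44.2; -37.6 83.7 0.8 1.01 0 48.4; -43.4 88.5 0.9 1.09 0 52.2",
)

```text
t: 12.08
ee_pos: [496.1, 138.6, 115.7]
ee_rot: [0.009, 0.581, 0.814, -0.006]
force: [-0.7, 0.8, -2.2]
grip_width: 19.4
grip_force: 60.0
```

>>> step_arm(
  commands="-0.2 6.9 0 0.07 0 3.5; -0.8 13.2 0 0.14 0 6.7; -1.6 18.6 0 0.2 0 9.6; -2.5 23.3 0.1 0.25 0 12; -3.4 27.2 0.1 0.29 0 14; -4.2 30.3 0.1 0.33 0 15.7; -4.9 32.7 0.1 0.36 0 17; -5.4 34.3 0.1 0.37 0 17.9; -5.7 35.4 0.1 0.39 0 18.4; -5.9 36 0.1 0.39 0 18.7; -6 36.2 0.1 0.4 0 18.9; -6 36.3 0.1 0.4 0 18.9",
)

```text
t: 13.58
ee_pos: [532.1, 144.1, 115.8]
ee_rot: [0.007, 0.706, 0.708, -0.007]
force: [-0.3, -0.3, -2.3]
grip_width: 19.1
grip_force: 60.0
```

```bash
python3 t.py 532 31 106 0 -1 r90
python3 - <<'E'
from h import *
s=manip.get_state();T=R.from_quat(s['ee_rot'][[1,2,3,0]]);print(s['joints'].round(2));print(T.as_matrix().round(4))
E
```

```text
13.57 [532.1 144.1 115.8] [ 0.0074  0.7062  0.7079 -0.0074] [-0.3 -0.3 -2.3] [ 0.2   0.08 -0.03] 19.126158122841563
scene 545 rimfit [529.   29.5  69.4] z 135.4 slope deg lip,left [-0.1  -0.31] tom [535.3  35.1 134.2] rim z pct [132.3 135.3 138.7]
top 452 rimfit [529.5  27.   67.7] z 135.2 slope deg lip,left [-0.16  0.01] tom [532.5  31.8 133.8] rim z pct [132.2 135.1 140.3]
[-0.76  0.6   0.54  1.91 -0.41  0.75  0.01]
[[-0.0027  1.      0.    ]
 [ 0.9998  0.0027 -0.021 ]
 [-0.021  -0.     -0.9998]]
```

View pics/r90scene.png

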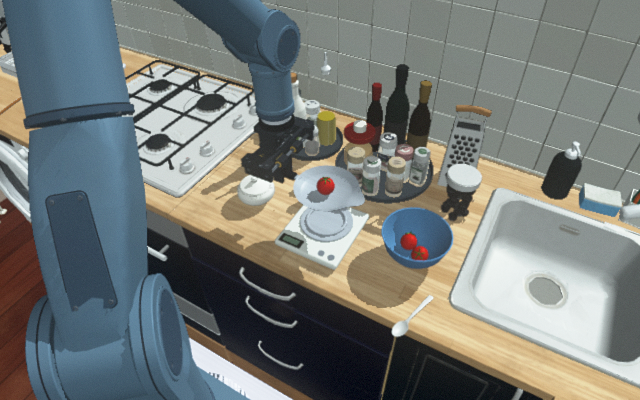

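The pan is turned with its lip toward the bowl, level, and the tomato is at (325,186) in the middle. Now I carry the lip over the bowl by (+23, -95, -8) mm.

>>> step_arm(
  commands="-0.1 0 0 0 0 0; -0.5 0.1 0 0 0 0; -1.5 0.4 0.2 0 0 0; -3.4 0.8 0.4 0 0 0; -6.1 1.5 0.6 0 0 0; -9.8 2.3 1 0 0 0; -14.4 3.5 1.5 0 0 0; -19.9 4.8 2.1 0 0 0; -26.1 6.2 2.8 0 0 0; -32.9 7.9 3.5 0 0 0; -40.1 9.6 4.2 0 0 0; -47.5 11.4 5 0 0 0",
)

```text
t: 15.18
ee_pos: [543.7, 96.0, 111.7]
ee_rot: [0.007, 0.706, 0.708, -0.007]
force: [1.1, 0.6, -2.0]
grip_width: 19.3
grip_force: 60.0
```

>>> step_arm(
  commands="-7.4 1.8 0.8 0 0 0; -14.6 3.5 1.5 0 0 0; -21.3 5.1 2.2 0 0 0; -27.5 6.6 2.9 0 0 0; -33 7.9 3.5 0 0 0; -37.6 9 4 0 0 0; -41.3 9.9 4.4 0 0 0; -44.1 10.5 4.6 0 0 0; -45.9 11 4.8 0 0 0; -47 11.2 4.9 0 0 0; -47.4 11.3 5 0 0 0; -47.5 11.3 5 0 0 0",
)

```text
t: 16.68
ee_pos: [555.0, 49.1, 107.8]
ee_rot: [0.007, 0.706, 0.708, -0.007]
force: [0.6, 0.6, -1.8]
grip_width: 19.1
grip_force: 60.0
```

>>> step_arm(
  commands="0 0 0 0 0 0; 0 0 0 0 0 0; 0 0 0 0 0 0; 0 0 0 0 0 0; 0 0 0 0 0 0; 0 0 0 0 0 0",
)

```text
t: 17.42
ee_pos: [555.0, 48.9, 107.8]
ee_rot: [0.007, 0.706, 0.708, -0.007]
force: [-0.2, 0.5, -2.3]
grip_width: 19.4
grip_force: 60.0
```

```bash
python3 t.py 555 -65 98 0 -1 fin
python3 - <<'E'
from h import *
for n in('scene','top'):
    d=grab(n);W=world(d);I=d['pixels'].astype(int);b=(I[...,2]>I[...,0]+50)&(W[...,0]>450)&(W[...,0]<660)&(W[...,1]<-95)&(W[...,1]>-280)&(W[...,2]>0)&(W[...,2]<85)
    P=W[b];print(n,len(P),P.min(0),P.max(0))
    g=(I.max(-1)-I.min(-1)<45)&(I.max(-1)>70)&(abs(W[...,0]-555)<25)&(W[...,1]<-120)&(W[...,1]>-200)&(W[...,2]>100)&(W[...,2]<150)
    P=W[g];print('lip tip',P[P[:,1].argmin()])
a=cv2.imread('pics/finscene.png')[100:300,200:480];b=cv2.imread('pics/fintop.png')[100:300,240:480]
cv2.imwrite('pics/finc.png',cv2.resize(np.hstack([a,b]),None,fx=1.5,fy=1.5))
print(np.abs(manip.get_state()['qd']).max())
E
```

```text
17.43 [555.   48.9 107.8] [ 0.0074  0.7062  0.7079 -0.0075] [-0.2  0.5 -2.3] [ 0.22  0.03 -0.  ] 19.3852929340146
scene 560 rimfit [552.3 -65.6  69.6] z 127.1 slope deg lip,left [-0.21 -0.13] tom [558.6 -59.5 126. ] rim z pct [124.2 127.1 130.5]
top 423 rimfit [552.1 -67.7  67.5] z 127.4 slope deg lip,left [-0.3  -0.07] tom [556.8 -63.5 125.4] rim z pct [124.4 127.3 132.4]
scene 1948 [ 479.45688029 -256.28968648    0.48620195] [ 633.08252459 -104.00674144   79.35899187]
lip tip [ 551.36251243 -156.9991035   127.91591469]
top 1362 [ 4.80109365e+02 -2.58441924e+02  4.73864923e-02] [ 628.71037897 -128.93689478   83.54458964]
lip tip [ 558.90430289 -156.38491348  121.06005352]
0.001751807951228226
```

View pics/finc.png

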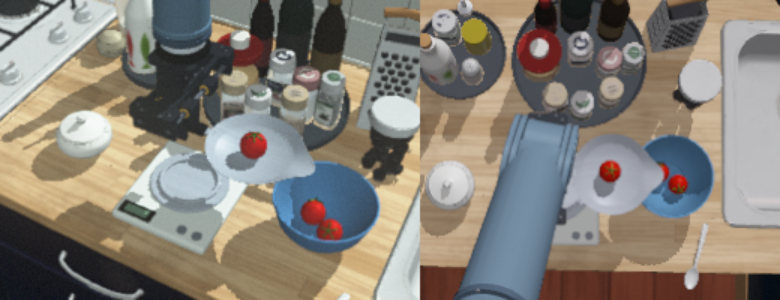

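The lip is at (315,175) in the left crop and (663,175) in the right, over the bowl's mouth. The pan is level and still, the tomato is in the middle, and nothing is touched.

```bash
python3 -c "
from workcell import manip
print(manip.job_done())"
```

```text
the job is handed in; nothing more can be done
None
```

The job is handed in at about 17.5 s: the pan was lifted, turned a quarter turn, and is held still and level to about 0.3°, with its lip about 50 mm above the bowl's rim, the tomato in the middle and nothing touched.

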